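# Back off the trailer winch to its stop

### The arm

A 6-joint arm with a two-finger parallel gripper is mounted at the origin on the work surface. World frame = base frame: x ahead of the robot, y to its left, z up, the work surface at z = 0. Lengths are in m, angles in rad, forces in N, time in s.
With the tool pointing down it reaches from about 0.35 to 0.775 m from the base axis. Payload 5.5 kg.
Tool frame: the origin (TCP) lies at the very end of the fingers, on their centre line; the grasp point (between the pads) lies 19 mm behind it; x points along the fingers, z is the direction in which the jaws open and shut, and the axes are right-handed (so a half turn about x gives the same grasp; the last joint's range is limited). The gripper opens to 85 mm and grips with 20 to 120 N. Pads are 22 mm wide; open, the fingers measure 114 mm over their backs; the gripper's body (76 mm by 85 mm) begins 54 mm behind the grasp point. The pads swing forward as they close: fully open they stand 13 mm farther back than shut.
Start: joints at [-1.361, 0.313, 0.046, 1.304, 0, 1.431], TCP at [0.197, -0.54, 0.231] pointing down, gripper open.
Joint ranges: [-2.76, 2.76], [-0.86, 1.69], [-1.03, 1.26], [-2.2, 2.34], [-1.47, 1.5], [-3.14, 3.14]. Speed limits (rad/s): [2.57, 2.57, 3.14, 3.14, 3.14, 3.14].

### API

Orientations are given as a unit quaternion [x, y, z, w].
In Python, from workcell import read_state, read_camera, finish_job, search_frame gives the robot as it stands. The module is installed in compiled form; this text tells all that it offers.
- The arm moves only by the shell command python3 -m jog 'ROWS'. ROWS is JSON, one flat list of numbers, 7 for each row, row after row: the shift along the tool's x, y, z in mm, then the turn, a rotation vector about the tool's x, y, z in degrees, then the gripper's target within -1 to 1 (shut at 1, half-way at 0, fully open at -1). A call has 1 to 12 rows; each row is the pose to reach, as a shift and turn from the pose commanded when the call began, along the tool's axes at that moment; what a row does not reach only later rows make up. A row lasts 1/12 s, in which the tool goes at most 41.7 mm and 7.16 degrees, less where a joint would pass 70% of its speed; a pose out of reach is approached as far as the arm can. A call with a gripper value outside its range is refused whole. The fingers move at their own pace and stop on an object; the grip force is fixed at half the most. Time passes only in rows, so rows that repeat a pose let the fingers close. It gives the time, the measured TCP pose, the force and the opening at its end, in the units of the state.
- read_state(): the state, without advancing time (a new reading comes with each control period).
- read_camera(name): name is "scene" or "top" or "wrist"; returns a dict with "img" (420x560x3 uint8, red, green, blue), "fx", "fy", "cx", "cy" (pixels), "T" (4x4, takes a point from camera to world coordinates). Camera axes: x right, y up, looking along -z (the intrinsics and any distortion apply to the point x, -y, -z); pixel columns grow to the right and rows downward; lengths in m; the calibration is good to about 2 mm. The wrist camera is an equidistant fisheye: a pixel r from the principal point sees the ray r / f radians off the axis. A picture is of the moment at which its call begins. There is no depth.
- finish_job(): hands the job in, once; it reports no verdict.
Trained networks look in a picture, given as the dict that the camera call returned (one of the last four; its "shot" number tells which), for a name from the list of things; names that differ only in an ending like _2 or _b are one class to them, and where a whole thing is asked for, a point or a joint stands for the part that bears it (a point fixed in the world has none). Each returns a list of dicts, best first, with "confidence" (0 to 1); they miss things now and then, are a little off and sometimes report something else, mostly with a low value. They report only what shows in the picture. A call takes as long as a camera call.
- search_frame(picture, target): "xyz" ([x, y, z] in m, in world coordinates, good to about 4 mm: the middle of the surface that is visible of it).
The state is a dict: "time": time; "qpos": joint angles; "dq": joint speeds; "joint_efforts": joint torques, N m; "position": TCP position; "orientation": TCP orientation; "force": force on the tool from outside, world axes, zero at the start; "moment": the same for the moment, N m; "grip_width": opening from 0.0 (shut) to 1.0 (fully open).
Only numpy, scipy, OpenCV 4.12 (cv2) and the standard library are available. Lean on these libraries where they do the work, as an engineer would, in place of code of your own. Each camera call takes 0.05 s, during which the arm holds its last target. There are 200 camera calls.

### The job

This second-hand hand winch has to go to its buyer backed off and locked: lift its orange pawl out of the ratchet teeth and swing it over until it rests parked, then crank the drum backwards (anticlockwise seen from above) until its red lug presses gently but positively against the brass screw in the yellow stop, and finally lay the pawl back down on the teeth, with the lug still at the screw. Feel for the screw rather than ramming it, never force the drum against the pawl or the pawl into the teeth, and leave the other lots, and the jar and washer on the board, where they are.

Things in the scene. Friction and masses are not known exactly. Their poses are not given: they have to be found in the camera images.
- winch: hand winch, axle upright, on a plywood board 250 x 260 x 20 mm lying fixed on the table. Origin: underside of the board's centre, on the axle line; z up, x and y along its edges. Over the board: a 170 mm steel disc (top at z 58 mm) with 16 saw teeth on its upper face near the rim (mean radius 75, tops at z 67 mm), and above it the crank arm (22 mm wide, z 107 to 115 mm).
- axle (a point): point on the drum's axle line, z 111 mm (height of the crank arm). Turns with the drum: its x axis points along the arm to the knob. Pawl up, the drum turns anticlockwise (about +z) against a dry drag of 0.3 N m (4 to 5 N at the knob), which also holds it wherever it is left.
- knob_mid (a point): middle of the black upright crank knob: diameter 25 mm, 50 mm tall (z 115 to 166 mm), 70 mm from the axle line. It spins freely on its pin, so the gripper need not turn while cranking, but it is rigid sideways and must be led round its circle.
- drum (a joint): angle of the drum and crank in the winch frame, rad: 0 with the crank along the board's +x, growing anticlockwise seen from above, which is backwards (paying out). Starts between 0.3 and 1.0; the stop screw is met between about 1.95 and 3.05.
- lug_face (a point): middle of the leading face of the red lug on the disc's rim (lug 12 mm wide, 12 mm high, beneath the crank arm), 98 mm from the axle line, 56 mm over the table; this face meets the stop screw.
- stop_face (a point): middle of the face of the yellow stop post that looks towards the lug, 98 mm from the axle line, 56 mm over the table. NOT the point of contact: from here a brass stop screw (12 mm diameter) stands out towards the lug by 3 to 16 mm, set differently on every winch and not measured; the lug meets the screw's end.
- stop: the yellow stop: a rigid post 20 x 14 mm, 52 mm tall, with a rigid brass stop screw through it, bolted to the board at 98 mm from the axle line, at an angle that differs from winch to winch. Origin on the axle line at the board's top; its x axis points to the post.
- pawl (a joint): angle of the orange pawl about its level pivot, rad: 0 to 0.16 lying on the teeth (it then stops the drum from turning anticlockwise), growing as its nose is lifted, balanced near 1.5. At its parked end, 2.0, it leans back beyond upright and stays by its weight (140 g); let go earlier, it falls back on the teeth.
- pawl_pin (a point): the pawl's lifting pin: level, round, steel, 10 mm diameter, standing out from the pawl's outer side and ending in a 16 mm disc 18 mm beyond this point (which is on its axis, 45 mm from the pivot). z about 75 mm with the pawl down, board 55 mm below; pinch it from above, fingers across the pin (along the winch's x). It turns between the fingers as it swings.
- pawl_pivot (a point): point on the pawl's pivot line, 72 mm over the table, in the upright plane in which pawl_pin swings; axes as the winch's. Pawl down, pawl_pin lies 45 mm to its -x side and 3 mm above it; lifting swings it up and over to the +x side, 2.0 rad in all (joint 0: the pin 0.067 rad above level).
- bolts_jar: small glass jar with brass lid, 34 mm across, 45 mm tall, on a corner of the winch board; origin at its underside; a bystander, leave it alone.
- spare_washer: loose steel washer, 32 mm across, 6 mm thick, on another corner of the winch board; origin at its underside; a bystander, leave it alone.
- engine_oil: black oil bottle, 80 mm across, 190 mm tall; origin at its underside; a bystander, leave it alone.
- wine: green wine bottle, 72 mm across, 210 mm tall; origin at its underside; a bystander, leave it alone.
- mug: blue mug, 80 mm across, 90 mm tall; origin at its underside; a bystander, leave it alone.
- spanner: steel spanner, 200 mm long, flat on the table; origin at its underside; a bystander, leave it alone.

How it is judged:
By the outcome, as a careful person would: the job done as asked, in the order asked, and still so for the second after the job is handed in, with the robot touching nothing.
It also fails if it takes over 72 s, if anything falls off the work surface, if the arm or the gripper's body presses on something with over 40 N, if the wrist force passes 120 N, or if a joint passes its speed limit or range.

## Working session

There is one attempt and no reset: what is moved stays moved. The work goes in short steps, Python scripts to look and compute and a shell command to move; the robot and the scene stay as the last step left them, time stands still between calls to the robot, and variables do not carry over. Pictures are saved under pics/ and viewed, about 8 in all and at most 12, crops included, and the job is handed in when it is done.

```bash
mkdir -p pics
cat > h.py <<'E'
import numpy as np, cv2
from workcell import read_state, read_camera, search_frame
def save(p,n): cv2.imwrite('pics/'+n+'.png',cv2.cvtColor(p['img'],cv2.COLOR_RGB2BGR))
def proj(p,X):
    T=np.linalg.inv(p['T']); c=T[:3,:3]@np.array(X)+T[:3,3]
    return p['cx']+p['fx']*c[0]/-c[2], p['cy']+p['fy']*c[1]/c[2]
def ray(p,u,v,z):
    d=np.array([(u-p['cx'])/p['fx'],-(v-p['cy'])/p['fy'],-1.]); d=p['T'][:3,:3]@d; o=p['T'][:3,3]
    return o+d*(z-o[2])/d[2]
E
python3 - <<'E'
from h import *
for cam in ['top','scene']:
    p=read_camera(cam); save(p,cam+'0')
    print(cam,p['T'].round(3).tolist(),p['fx'])
    for n in ['winch','axle','knob_mid','lug_face','stop_face','stop','pawl_pin','pawl_pivot','bolts_jar','spare_washer','engine_oil','wine','mug','spanner','pawl']:
        r=search_frame(p,n)
        print(n,[(np.round(x['xyz'],4).tolist(),round(x['confidence'],2),[round(float(a)) for a in proj(p,x['xyz'])]) for x in r[:2]])
s=read_state(); print(s['position'],s['orientation'],s['force'],s['time'])
E
```

```text
top [[0.015, 0.998, -0.061, 0.489], [-1.0, 0.013, -0.024, -0.003], [-0.024, 0.061, 0.998, 1.223], [0.0, 0.0, 0.0, 1.0]] 460.86588255098303
winch [([0.508, -0.0485, 0.0161], 0.93, [299, 233])]
axle [([0.508, -0.0411, 0.0588], 0.93, [297, 233]), ([0.5101, -0.0463, 0.0228], 0.19, [298, 232])]
knob_mid [([0.5299, 0.0201, 0.161], 0.62, [272, 222])]
lug_face [([0.503, -0.0441, 0.0581], 0.84, [298, 235]), ([0.5748, -0.1116, 0.0877], 0.48, [326, 206])]
stop_face [([0.3902, -0.4075, 0.008], 0.6, [437, 281]), ([0.4027, -0.0281, 0.024], 0.59, [291, 274])]
stop [([0.4027, -0.0271, 0.0221], 0.6, [290, 274])]
pawl_pin [([0.5702, -0.1129, 0.0857], 0.69, [326, 208]), ([0.5106, -0.0458, 0.0227], 0.57, [298, 232])]
pawl_pivot []
bolts_jar [([0.45, -0.1805, 0.067], 0.6, [353, 257])]
spare_washer [([0.5069, -0.0456, 0.0587], 0.64, [298, 233]), ([0.5713, 0.0909, 0.0293], 0.58, [246, 208])]
engine_oil [([0.6486, 0.4132, 0.1266], 0.82, [110, 171])]
wine [([0.5759, -0.3997, 0.1418], 0.76, [452, 205])]
mug [([0.3827, 0.4428, 0.0504], 0.63, [106, 279])]
spanner [([0.3935, -0.4045, 0.0075], 0.82, [435, 279]), 
[... 687 characters left out ...]
[0.5389, -0.0246, 0.0213], 0.73, [278, 227])]
bolts_jar [([0.4581, -0.1786, 0.0573], 0.43, [259, 182])]
spare_washer [([0.5731, 0.0925, 0.0242], 0.64, [300, 253])]
engine_oil [([0.6705, 0.43, 0.1194], 0.76, [387, 334]), ([0.5694, -0.1072, 0.0834], 0.17, [251, 207])]
wine [([0.5974, -0.3965, 0.1123], 0.61, [180, 163])]
mug [([0.377, 0.4319, 0.0551], 0.9, [436, 267])]
spanner [([0.3882, -0.4024, 0.0088], 0.64, [227, 152]), ([0.6739, 0.4358, 0.1231], 0.27, [389, 336])]
pawl [([0.5741, -0.1057, 0.0845], 0.45, [251, 208]), ([0.3902, -0.4019, 0.0109], 0.33, [227, 152])]
[ 0.19707284 -0.54021338  0.23132575] [ 0.405341    0.57935501 -0.40536935  0.57941533] [-0.04658809  0.12580988  0.62498799] 1.6
```

Run:
```python
import cv2
a=cv2.imread('pics/top0.png')[165:305,200:400]; b=cv2.imread('pics/scene0.png')[140:280,190:390]
cv2.imwrite('pics/c0.png',cv2.vconcat([cv2.resize(x,None,fx=4,fy=4,interpolation=cv2.INTER_CUBIC)[:, :] for x in (a,)]))
cv2.imwrite('pics/c1.png',cv2.resize(b,None,fx=4,fy=4,interpolation=cv2.INTER_CUBIC))
```

```text
(no output)
```

View pics/c0.png

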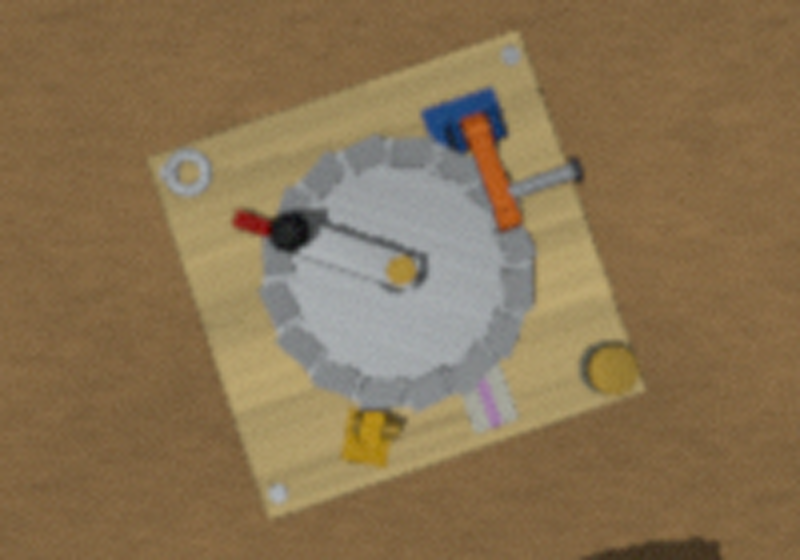

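View pics/c1.png

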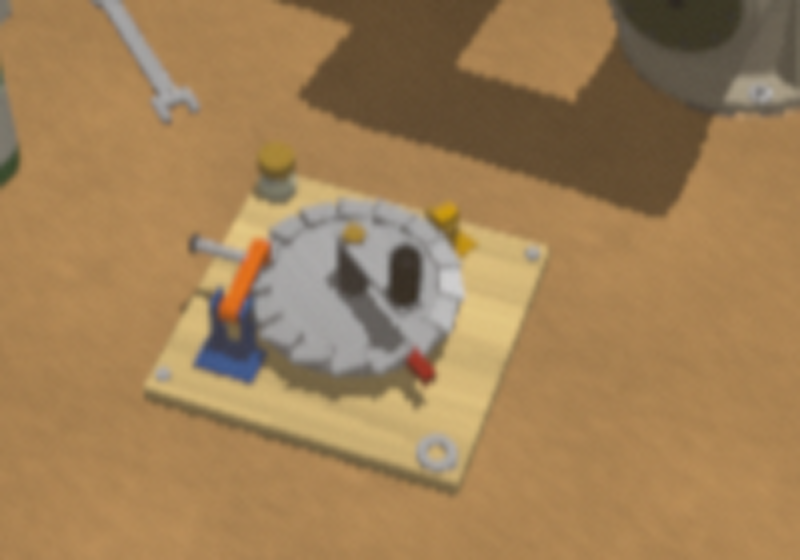

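```bash
cat >> h.py <<'E'
def corners(p,C,z=0.02,hint=None):
    g=cv2.cvtColor(p['img'],cv2.COLOR_RGB2GRAY)
    C=np.array(C,np.float32).reshape(-1,1,2)
    return cv2.cornerSubPix(g,C,(4,4),(-1,-1),(3,50,.01)).reshape(-1,2)
E
python3 - <<'E'
from h import *
from scipy.optimize import least_squares
p=read_camera('top')
C0=np.array([(150,157),(518,32),(643,390),(270,517)])/4-.375+np.array([200,165])
C=corners(p,C0); print(C0,C)
# board corners in winch frame: image up-left,...: find assignment
W=np.array([ray(p,u,v,.02)[:2] for u,v in C]); print(W.round(4), np.linalg.norm(W-np.roll(W,-1,0),axis=1))
loc=np.array([(.125,.13),(.125,-.13),(-.125,-.13),(-.125,.13)])
f=lambda q:(np.array([[np.cos(q[2]),-np.sin(q[2])],[np.sin(q[2]),np.cos(q[2])]])@loc.T).T+q[:2]-W
r=least_squares(lambda q:f(q).ravel(),[.5,-.04,.33]); print(r.x,f(r.x).round(4).tolist())
q=r.x
def L(x): return q[:2]+np.array([[np.cos(q[2]),-np.sin(q[2])],[np.sin(q[2]),np.cos(q[2])]])@x
# projected check: axle cap px (400,270)
px=lambda a,b:(a/4-.375+200,b/4-.375+165)
def wl(P): 
    R=np.array([[np.cos(q[2]),-np.sin(q[2])],[np.sin(q[2]),np.cos(q[2])]]); return R.T@(P[:2]-q[:2])
for n,a,b,z in [('axlecap',400,270,.12),('knobtop',290,230,.166),('pinroot',512,190,.075),('pinend',575,170,.075),('pawl hinge',475,118,.08),('stop',372,425,.072),('lug',245,220,.062),('jar',611,368,.065),('washer',188,173,.026)]:
    P=ray(p,*px(a,b),z); l=wl(P); print(n,P.round(4),l.round(4),np.hypot(*l).round(4),np.arctan2(l[1],l[0]).round(3))
w=read_camera('wrist'); save(w,'w0'); print(w['T'].round(3).tolist(),w['fx'],w['cx'],w['cy'])
E
```

```text
[[237.125 203.875]
 [329.125 172.625]
 [360.375 262.125]
 [267.125 293.875]] [[236.61462 204.33267]
 [328.9735  172.05156]
 [361.2615  261.64767]
 [266.98102 294.2584 ]]
[[ 0.5809  0.1158]
 [ 0.669  -0.1252]
 [ 0.4364 -0.2102]
 [ 0.3485  0.0325]] [0.2566562  0.24760088 0.25818621 0.2468845 ]
[ 0.50870547 -0.04677852  0.34811643] [[0.001, 0.0022], [0.0016, -0.0011], [-0.0009, -0.0014], [-0.0016, 0.0003]]
axlecap [ 0.5087 -0.0462  0.12  ] [0.0002 0.0006] 0.0006 1.248
knobtop [0.5299 0.0189 0.166 ] [0.0423 0.0545] 0.069 0.91
pinroot [ 0.5602 -0.117   0.075 ] [ 0.0245 -0.0836] 0.0871 -1.286
pinend [ 0.5732 -0.156   0.075 ] [ 0.0234 -0.1247] 0.1269 -1.385
pawl hinge [ 0.6045 -0.0933  0.08  ] [ 0.0741 -0.0764] 0.1064 -0.8
stop [ 0.4132 -0.0318  0.072 ] [-0.0847  0.0467] 0.0967 2.638
lug [0.5398 0.0496 0.062 ] [0.0621 0.08  ] 0.1012 0.91
jar [ 0.4505 -0.1804  0.065 ] [-0.1003 -0.1057] 0.1457 -2.33
washer [0.5715 0.0889 0.026 ] [0.1053 0.1061] 0.1495 0.789
[[0.344, 0.893, 0.291, 0.271], [-0.939, 0.327, 0.106, -0.512], [-0.0, -0.31, 0.951, 0.373], [0.0, 0.0, 0.0, 1.0]] 325.19226210127806 279.33981812885025 206.522341537728
```

```bash
cat >> h.py <<'E'
from scipy.spatial.transform import Rotation as R
Q=np.array([.5087,-.0468,.3481])
def to_tool(loc,z,yawz=None,s=None):
    """row (mm, deg) from present pose to TCP at winch-local loc,z with tool z along winch +x (yawz offset)"""
    s=s or read_state(); Rt=R.from_quat(s['orientation']); c,sn=np.cos(Q[2]),np.sin(Q[2])
    P=np.array([Q[0]+c*loc[0]-sn*loc[1],Q[1]+sn*loc[0]+c*loc[1],z])
    d=Rt.inv().apply(P-s['position'])*1000
    out=[d.round(1).tolist(),P.round(4).tolist()]
    if yawz is not None:
        a=Q[2]+yawz; tz=np.array([np.cos(a),np.sin(a),0]); tx=np.array([0,0,-1.]); ty=np.cross(tz,tx)
        G=R.from_matrix(np.c_[tx,ty,tz]); out.append((Rt.inv()*G).as_rotvec(degrees=True).round(2).tolist())
    return out
def loc():
    s=read_state(); d=s['position'][:2]-Q[:2]; c,sn=np.cos(Q[2]),np.sin(Q[2])
    f=s['force']; return dict(t=s['time'],loc=np.round([c*d[0]+sn*d[1],-sn*d[0]+c*d[1],s['position'][2]],4).tolist(),F=np.round([c*f[0]+sn*f[1],-sn*f[0]+c*f[1],f[2]],1).tolist(),w=round(float(s['grip_width']),3))
E
python3 - <<'E'
from h import *
s=read_state(); print(R.from_quat(s['orientation']).as_matrix().round(3), s['qpos'],loc())
for y in (0,np.pi): print(to_tool((.024,-.106),.16,y))
E
```

```text
[[-0.     0.939  0.343]
 [-0.     0.343 -0.939]
 [-1.    -0.     0.   ]] [-1.36063703e+00  3.13241475e-01  4.60767913e-02  1.30361338e+00
 -3.33158405e-05  1.43117197e+00] {'t': 1.7, 'loc': [-0.4613, -0.3575, 0.2313], 'F': [-0.3, 0.7, 0.7], 'w': 0.998}
[[71.3, 485.7, -250.7], [0.5674, -0.1383, 0.16], [-89.9, -0.0, 0.0]]
[[71.3, 485.7, -250.7], [0.5674, -0.1383, 0.16], [90.1, 0.0, 0.0]]
```

```bash
python3 -m jog '[40,486,-251,-90,0,0,0, 40,486,-251,-90,0,0,0, 40,486,-251,-90,0,0,0, 40,486,-251,-90,0,0,0, 40,486,-251,-90,0,0,0, 40,486,-251,-90,0,0,0, 40,486,-251,-90,0,0,0, 40,486,-251,-90,0,0,0, 40,486,-251,-90,0,0,0, 40,486,-251,-90,0,0,0, 40,486,-251,-90,0,0,0, 40,486,-251,-90,0,0,0]'
python3 - <<'E'
from h import *
print(loc(), to_tool((.024,-.106),.19,0))
E
```

```text
time: 2.7
position: [0.5361, -0.1716, 0.1949]
orientation: [-0.101, 0.7, 0.1, 0.7]
force: [-0.3, -0.1, 0.1]
grip_width: 0.497
{'t': 2.7, 'loc': [-0.0168, -0.1267, 0.1949], 'F': [-0.3, -0.0, 0.1], 'w': 0.497} [[4.9, 23.2, 39.5], [0.5674, -0.1383, 0.19], [-3.6, 0.03, 0.03]]
```

```bash
python3 -m jog '[5,23,39.5,-3.6,0,0,0, 5,23,39.5,-3.6,0,0,0, 5,23,39.5,-3.6,0,0,0]'
python3 - <<'E'
from h import *
print(loc(), to_tool((.024,-.106),.19,0))
w=read_camera('wrist'); save(w,'w1'); print(w['T'].round(4).tolist())
for n in ['pawl_pin','pawl_pivot','axle','knob_mid','stop_face','lug_face']:
    for x in search_frame(w,n)[:2]:
        P=np.array(x['xyz']); d=P[:2]-Q[:2]; c,s=np.cos(Q[2]),np.sin(Q[2]); print(n,[round(c*d[0]+s*d[1],4),round(-s*d[0]+c*d[1],4),round(P[2],4)],round(x['confidence'],2))
E
```

```text
time: 2.95
position: [0.5676, -0.1381, 0.1891]
orientation: [-0.122, 0.697, 0.122, 0.696]
force: [-0.1, -0.8, 0.7]
grip_width: 0.5
{'t': 2.95, 'loc': [0.0242, -0.106, 0.1891], 'F': [-0.4, -0.8, 0.7], 'w': 0.5} [[-0.9, -0.0, -0.2], [0.5674, -0.1383, 0.19], [-0.13, -0.03, -0.03]]
[[0.9404, -0.3234, -0.1051, 0.5398], [0.3401, 0.8942, 0.291, -0.0627], [-0.0001, -0.3094, 0.9509, 0.3311], [0.0, 0.0, 0.0, 1.0]]
pawl_pin [np.float64(0.037), np.float64(-0.0734), np.float64(0.0885)] 0.91
pawl_pin [np.float64(0.0044), np.float64(-0.0055), np.float64(0.0615)] 0.17
pawl_pivot [np.float64(0.0063), np.float64(-0.0278), np.float64(0.0579)] 0.88
axle [np.float64(0.0007), np.float64(-0.0054), np.float64(0.0585)] 0.94
stop_face [np.float64(-0.0877), np.float64(0.0446), np.float64(0.065)] 0.88
lug_face [np.float64(0.0081), np.float64(-0.0054), np.float64(0.0587)] 0.59
```

View pics/w1.png

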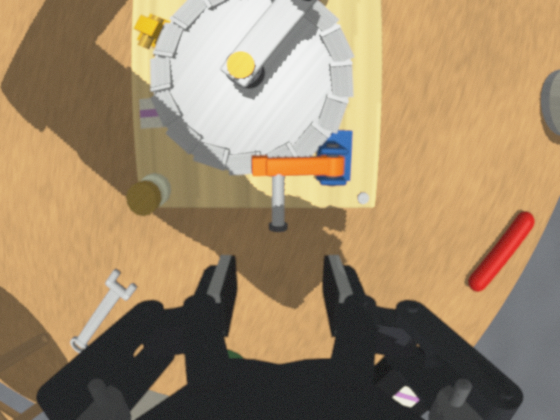

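```bash
cat >> h.py <<'E'
def wray(p,u,v,z):
    a,b=u-p['cx'],v-p['cy']; r=np.hypot(a,b); th=r/p['fx']
    d=np.array([np.sin(th)*a/r,-np.sin(th)*b/r,-np.cos(th)]); d=p['T'][:3,:3]@d; o=p['T'][:3,3]; P=o+d*(z-o[2])/d[2]
    e=P[:2]-Q[:2]; c,s=np.cos(Q[2]),np.sin(Q[2]); return [round(float(x)*1000,1) for x in (c*e[0]+s*e[1],-s*e[0]+c*e[1],P[2])]
E
python3 - <<'E'
from h import *
w=read_camera('wrist')
for n,u,v,z in [('pinroot',278,175,.08),('pin mid',278,200,.08),('pinend in',278,223,.08),('disc out',278,229,.075),('nose',253,166,.085),('hinge end',344,166,.082),('bracket outer',345,184,.05),('axle cap',240,65,.12),('corner',133,207,.02),('corner r',376,207,.02),('stop screw tip',164,29,.06)]:
    print(n,wray(w,u,v,z))
E
```

```text
pinroot [20.0, -84.3, 80.0]
pin mid [19.8, -105.0, 80.0]
pinend in [19.6, -125.0, 80.0]
disc out [19.5, -132.4, 75.0]
nose [0.7, -75.8, 85.0]
hinge end [72.3, -76.6, 82.0]
bracket outer [80.5, -99.4, 50.0]
axle cap [-3.5, -2.1, 120.0]
corner [-137.9, -129.5, 20.0]
corner r [121.4, -131.5, 20.0]
stop screw tip [-76.3, 42.8, 60.0]
```

```bash
python3 -m jog '[40,1,0,0,0,0,0.3, 80,1,0,0,0,0,0.3, 110,1,0,0,0,0,0.3, 125,1,0,0,0,0,0.3, 133,1,0,0,0,0,0.3, 133,1,0,0,0,0,0.3, 133,1,0,0,0,0,0.3]'
python3 - <<'E'
from h import *
print(loc())
w=read_camera('wrist'); cv2.imwrite('pics/w2.png',cv2.resize(cv2.cvtColor(w['img'],cv2.COLOR_RGB2BGR)[120:320,150:410],None,fx=3,fy=3))
E
```

```text
time: 3.93
position: [0.5665, -0.1401, 0.0575]
orientation: [-0.12, 0.697, 0.12, 0.697]
force: [1.2, -0.3, -0.4]
grip_width: 0.35
{'t': 3.9333, 'loc': [0.0225, -0.1074, 0.0575], 'F': [1.0, -0.6, -0.4], 'w': 0.35}
```

View pics/w2.png

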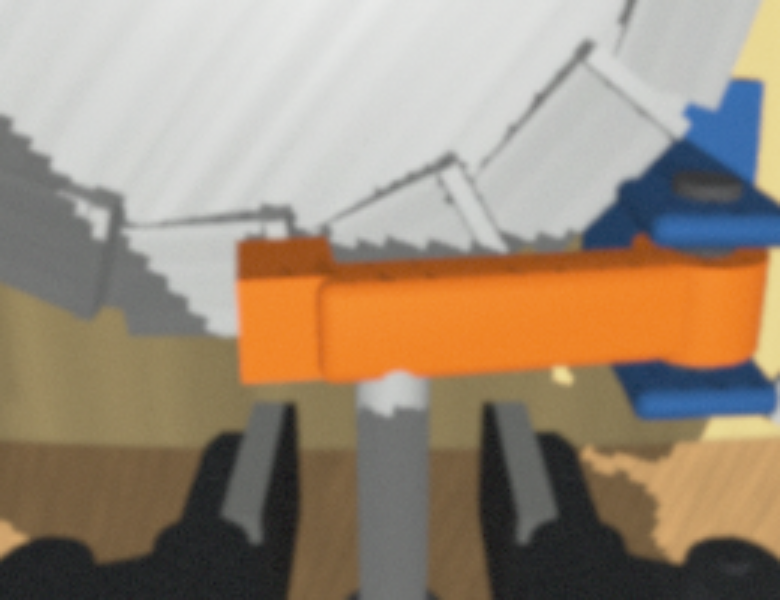

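```bash
python3 -m jog '[0,0,0.3,0,0,0,1, 0,0,0.3,0,0,0,1, 0,0,0.3,0,0,0,1, 0,0,0.3,0,0,0,1, 0,0,0.3,0,0,0,1]'
python3 - <<'E'
from h import *
print(loc())
E
```

```text
time: 4.4
position: [0.5672, -0.1402, 0.0585]
orientation: [-0.121, 0.696, 0.119, 0.697]
force: [-2.5, -1.8, 5.8]
grip_width: 0.094
{'t': 4.4, 'loc': [0.0231, -0.1078, 0.0585], 'F': [-3.0, -0.9, 5.8], 'w': 0.094}
```

```bash
python3 -m jog '[-3.3,0,0.5,0,0,0,1, -6.6,0,1.3,0,0,0,1, -9.8,0,2.4,0,0,0,1, -13,0,3.6,0,0,0,1, -13,0,3.6,0,0,0,1]'
python3 -c "
from h import *
print(loc())"
python3 -m jog '[-3,0,1.6,0,0,0,1, -5.9,0,3.2,0,0,0,1, -8.7,0,5.1,0,0,0,1, -11.3,0,7.2,0,0,0,1, -11.3,0,7.2,0,0,0,1]'
python3 -c "
from h import *
print(loc())"
```

```text
time: 4.82
position: [0.5703, -0.1388, 0.07]
orientation: [-0.121, 0.697, 0.12, 0.697]
force: [1.3, -5.3, -7.3]
grip_width: 0.095
{'t': 4.8167, 'loc': [0.0265, -0.1075, 0.07], 'F': [-0.6, -5.4, -7.3], 'w': 0.095}
time: 5.23
position: [0.5766, -0.1366, 0.0812]
orientation: [-0.121, 0.697, 0.12, 0.696]
force: [-0.5, -6.9, -5.0]
grip_width: 0.094
{'t': 5.2333, 'loc': [0.0332, -0.1076, 0.0812], 'F': [-2.9, -6.3, -5.0], 'w': 0.094}
```

```bash
python3 -m jog '[-2.4,0,2.3,0,0,0,1, -4.7,0,4.8,0,0,0,1, -6.8,0,7.5,0,0,0,1, -8.7,0,10.3,0,0,0,1, -10.4,0,13.2,0,0,0,1, -11.8,0,16.3,0,0,0,1, -13,0,19.5,0,0,0,1, -13.9,0,22.7,0,0,0,1, -14.6,0,26,0,0,0,1, -15.1,0,29.3,0,0,0,1, -15.1,0,29.3,0,0,0,1]'
python3 -c "
from h import *
print(loc())"
```

```text
time: 6.15
position: [0.6032, -0.1273, 0.0989]
orientation: [-0.121, 0.698, 0.119, 0.696]
force: [-8.7, -6.0, 14.4]
grip_width: 0.091
{'t': 6.15, 'loc': [0.0614, -0.1079, 0.0989], 'F': [-10.2, -2.7, 14.4], 'w': 0.091}
```

```bash
python3 -m jog '[-1.2,0,3.4,0,0,0,1, -1.6,0,6.7,0,0,0,1, -1.3,0,10.1,0,0,0,1, -0.8,0,13.4,0,0,0,1, 0.1,0,16.7,0,0,0,1, 1.1,0,19.9,0,0,0,1, 1.1,0,19.9,0,0,0,1]'
python3 -c "
from h import *
print(loc())"
python3 -m jog '[1.2,0,3,0,0,0,1, 2.5,0,6,0,0,0,1, 2.5,0,6,0,0,0,1]'
python3 -c "
from h import *
print(loc())"
```

```text
time: 6.73
position: [0.6233, -0.1199, 0.0962]
orientation: [-0.121, 0.697, 0.12, 0.697]
force: [-0.9, -4.7, 3.4]
grip_width: 0.091
{'t': 6.7333, 'loc': [0.0828, -0.1078, 0.0962], 'F': [-2.4, -4.1, 3.4], 'w': 0.091}
time: 6.98
position: [0.6288, -0.118, 0.0942]
orientation: [-0.121, 0.697, 0.119, 0.697]
force: [-3.5, -4.4, 6.3]
grip_width: 0.098
{'t': 6.9833, 'loc': [0.0886, -0.1079, 0.0942], 'F': [-4.8, -2.9, 6.3], 'w': 0.098}
```

```bash
python3 -m jog '[0,0,0,0,0,0,0.3, 0,0,0,0,0,0,0.3, 0,0,0,0,0,0,0.3, -35,0,0,0,0,0,0.3, -75,0,0,0,0,0,0, -110,0,0,0,0,0,-0.2, -110,40,-12,0,0,0,-0.2, -110,80,-23,0,0,0,-0.2, -110,120,-35,0,0,0,-0.2, -110,150,-46,0,0,0,-0.2, -110,163,-46,0,0,0,-0.2, -110,163,-46,0,0,0,-0.2]'
python3 - <<'E'
from h import *
print(loc())
w=read_camera('wrist'); save(w,'w3')
p=read_camera('top')
for c in (w,p):
  for x in search_frame(c,'knob_mid')[:2]:
    P=np.array(x['xyz']); d=P[:2]-Q[:2]; cc,s=np.cos(Q[2]),np.sin(Q[2]); print([round(float(v),4) for v in (cc*d[0]+s*d[1],-s*d[0]+cc*d[1],P[2])],round(x['confidence'],2))
E
```

```text
time: 7.98
position: [0.5289, 0.0239, 0.2029]
orientation: [-0.121, 0.697, 0.122, 0.696]
force: [0.5, -0.2, 0.5]
grip_width: 0.599
{'t': 7.9833, 'loc': [0.0431, 0.0595, 0.2029], 'F': [0.4, -0.4, 0.5], 'w': 0.599}
[0.0414, 0.0626, 0.1588] 0.78
```

View pics/w3.png

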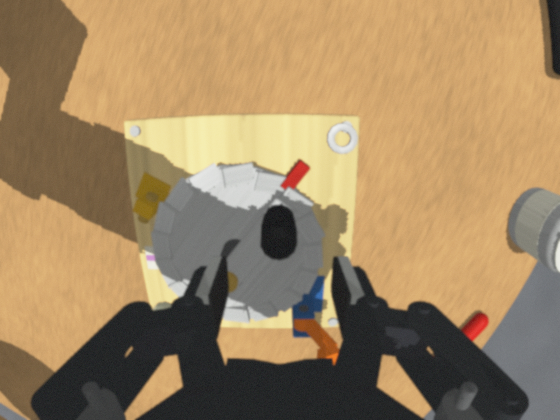

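Run:
```python
from h import *
w=read_camera('wrist')
for u,v,z in [(279,242,.166),(279,221,.117),(232,282,.12),(342,137,.026),(358,117,.02),(126,120,.02)]: print(wray(w,u,v,z))
print(loc())
```

```text
[43.7, 54.9, 166.0]
[43.7, 50.0, 117.0]
[5.4, -1.5, 120.0]
[106.3, 103.6, 26.0]
[123.5, 123.9, 20.0]
[-118.5, 127.4, 20.0]
{'t': 8.2333, 'loc': [0.0443, 0.055, 0.2024], 'F': [-0.1, 0.0, -0.4], 'w': 0.605}
```

```bash
python3 -m jog '[30,0,-1,0,0,0,-0.2, 60,0,-1,0,0,0,-0.2, 75,0,-1,0,0,0,-0.2, 80,0,-1,0,0,0,-0.2, 80,0,-1,0,0,0,-0.2]'
python3 -c "
from h import *
print(loc())"
python3 -m jog '[0,0,0,0,0,0,0.2, 0,0,0,0,0,0,0.4, 0,0,0,0,0,0,1, 0,0,0,0,0,0,1, 0,0,0,0,0,0,1, 0,0,0,0,0,0,1]'
python3 -c "
from h import *
print(loc())"
```

```text
time: 8.65
position: [0.5291, 0.0198, 0.1209]
orientation: [-0.119, 0.698, 0.12, 0.696]
force: [0.1, -0.4, 0.2]
grip_width: 0.603
{'t': 8.65, 'loc': [0.0419, 0.0556, 0.1209], 'F': [-0.0, -0.4, 0.2], 'w': 0.603}
time: 9.15
position: [0.5307, 0.0197, 0.1242]
orientation: [-0.121, 0.696, 0.119, 0.698]
force: [-2.0, -5.1, 6.0]
grip_width: 0.267
{'t': 9.15, 'loc': [0.0433, 0.055, 0.1242], 'F': [-3.6, -4.1, 6.0], 'w': 0.267}
```

Run:
```python
import numpy as np
for a0,a1,n in [(.904,1.94,10),(1.94,2.24,5),(2.24,2.66,14)]:
    for a in np.linspace(a0,a1,n+1)[1:]: print(round(a,2),(70*np.array([np.sin(a)-np.sin(a0),np.cos(a)-np.cos(a0)])).round(1))
```

```text
1.01 [ 4.2 -5.9]
1.11 [  7.7 -12.2]
1.21 [ 10.6 -18.9]
1.32 [ 12.8 -25.8]
1.42 [ 14.2 -32.9]
1.53 [ 14.9 -40.1]
1.63 [ 14.9 -47.4]
1.73 [ 14.1 -54.6]
1.84 [ 12.5 -61.7]
1.94 [ 10.3 -68.6]
2.0 [-1.6 -3.9]
2.06 [-3.5 -7.6]
2.12 [ -5.6 -11.3]
2.18 [ -7.9 -14.8]
2.24 [-10.4 -18.2]
2.27 [-1.3 -1.6]
2.3 [-2.7 -3.2]
2.33 [-4.1 -4.8]
2.36 [-5.6 -6.3]
2.39 [-7.1 -7.7]
2.42 [-8.7 -9.1]
2.45 [-10.3 -10.5]
2.48 [-11.9 -11.8]
2.51 [-13.6 -13.1]
2.54 [-15.3 -14.3]
2.57 [-17.  -15.4]
2.6 [-18.8 -16.6]
2.63 [-20.6 -17.6]
2.66 [-22.5 -18.6]
```

```bash
python3 -m jog '[0,4.2,-5.9,0,0,0,1, 0,7.7,-12.2,0,0,0,1, 0,10.6,-18.9,0,0,0,1, 0,12.8,-25.8,0,0,0,1, 0,12.8,-25.8,0,0,0,1]'
python3 -c "
from h import *
print(loc())"
```

```text
time: 9.57
position: [0.5024, 0.0232, 0.1242]
orientation: [-0.121, 0.695, 0.119, 0.698]
force: [0.4, -3.7, 4.6]
grip_width: 0.267
{'t': 9.5667, 'loc': [0.018, 0.0679, 0.1242], 'F': [-0.8, -3.6, 4.6], 'w': 0.267}
```

```bash
python3 -m jog '[0,1.4,-7.1,0,0,0,1, 0,2.1,-14.3,0,0,0,1, 0,2.1,-21.6,0,0,0,1, 0,1.3,-28.8,0,0,0,1, 0,-0.3,-35.9,0,0,0,1, 0,-2.5,-42.8,0,0,0,1, 0,-2.5,-42.8,0,0,0,1]'
python3 -c "
from h import *
print(loc())"
python3 -m jog '[0,-1.6,-3.9,0,0,0,1, 0,-3.5,-7.6,0,0,0,1, 0,-5.6,-11.3,0,0,0,1, 0,-5.6,-11.3,0,0,0,1]'
python3 - <<'E'
from h import *
l=loc(); print(l, np.hypot(*l['loc'][:2]), np.arctan2(l['loc'][1],l['loc'][0]))
p=read_camera('scene'); cv2.imwrite('pics/s1.png',cv2.resize(cv2.cvtColor(p['img'],cv2.COLOR_RGB2BGR)[150:270,220:360],None,fx=5,fy=5,interpolation=cv2.INTER_CUBIC))
w=read_camera('wrist'); save(w,'w4')
E
```

```text
time: 10.15
position: [0.463, 0.0069, 0.1242]
orientation: [-0.121, 0.695, 0.12, 0.698]
force: [1.4, -1.4, 7.8]
grip_width: 0.264
{'t': 10.15, 'loc': [-0.0247, 0.066, 0.1242], 'F': [0.9, -1.8, 7.8], 'w': 0.264}
time: 10.48
position: [0.4545, -0.0017, 0.1242]
orientation: [-0.12, 0.695, 0.12, 0.698]
force: [2.3, 1.1, 7.2]
grip_width: 0.269
{'t': 10.4833, 'loc': [-0.0355, 0.0609, 0.1242], 'F': [2.5, 0.3, 7.2], 'w': 0.269} 0.07049155977845858 2.0985644339666707
```

View pics/w4.png

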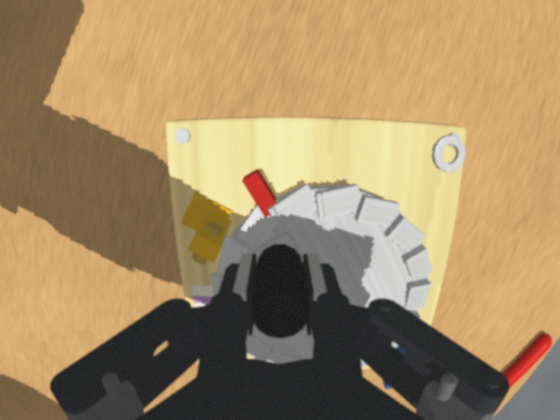

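```bash
cat >> h.py <<'E'
def rep():
    l=loc(); a=np.arctan2(l['loc'][1],l['loc'][0]); F=l['F']
    print(l,'r %.4f ang %.3f Ft %.1f Fr %.1f'%(np.hypot(*l['loc'][:2]),a,-F[0]*np.sin(a)+F[1]*np.cos(a),F[0]*np.cos(a)+F[1]*np.sin(a)))
E
python3 - <<'E'
from h import *
w=read_camera('wrist')
for u,v,z in [(250,186,.062),(258,193,.062),(232,210,.072),(208,215,.072),(207,245,.072)]:
    l=wray(w,u,v,z); print(l,np.hypot(l[0],l[1]),np.arctan2(l[1],l[0]))
im=cv2.cvtColor(w['img'],cv2.COLOR_RGB2BGR)[150:290,160:300]
im=cv2.convertScaleAbs(im,alpha=1.6)
cv2.imwrite('pics/w4c.png',cv2.resize(im,None,fx=4,fy=4,interpolation=cv2.INTER_CUBIC))
E
python3 -m jog '[0,-1.1,-1.8,0,0,0,1, 0,-2.3,-3.5,0,0,0,1, 0,-2.3,-3.5,0,0,0,1]'; python3 -c "
from h import *
rep()"
```

```text
[-54.7, 88.9, 62.0] 104.38055374445952 2.12238854650422
[-49.6, 84.1, 62.0] 97.63692948879537 2.103662835266183
[-65.8, 75.9, 72.0] 100.45123194864263 2.285037484305563
[-81.7, 72.6, 72.0] 109.29615729750063 2.4151022770433617
[-84.2, 51.3, 72.0] 98.59680522207603 2.5943894688942137
time: 10.88
position: [0.4522, -0.0046, 0.1242]
orientation: [-0.12, 0.695, 0.121, 0.698]
force: [2.1, 2.2, 7.8]
grip_width: 0.266
{'t': 10.8833, 'loc': [-0.0387, 0.0589, 0.1242], 'F': [2.7, 1.4, 7.8], 'w': 0.266} r 0.0705 ang 2.152 Ft -3.0 Fr -0.3
```

View pics/w4c.png

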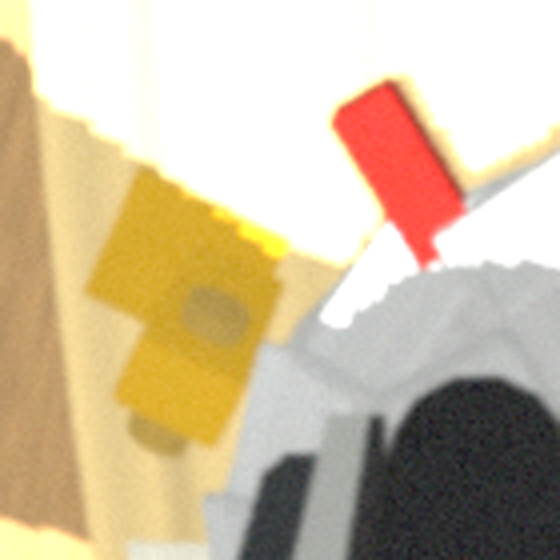

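```bash
python3 -m jog '[0,-1.2,-1.7,0,0,0,1, 0,-2.5,-3.4,0,0,0,1, 0,-2.5,-3.4,0,0,0,1]'; python3 -c "
from h import *
rep()"; python3 -m jog '[0,-1.3,-1.6,0,0,0,1, 0,-2.7,-3.2,0,0,0,1, 0,-2.7,-3.2,0,0,0,1]'; python3 -c "
from h import *
rep()"
```

```text
time: 11.13
position: [0.4498, -0.008, 0.1242]
orientation: [-0.12, 0.695, 0.121, 0.698]
force: [2.5, 2.3, 8.0]
grip_width: 0.266
{'t': 11.1333, 'loc': [-0.0422, 0.0565, 0.1242], 'F': [3.1, 1.3, 8.0], 'w': 0.266} r 0.0705 ang 2.212 Ft -3.3 Fr -0.8
time: 11.38
position: [0.4475, -0.0116, 0.1242]
orientation: [-0.12, 0.695, 0.121, 0.698]
force: [1.7, 3.1, 8.5]
grip_width: 0.269
{'t': 11.3833, 'loc': [-0.0455, 0.0539, 0.1242], 'F': [2.6, 2.3, 8.5], 'w': 0.269} r 0.0705 ang 2.272 Ft -3.5 Fr 0.1
```

```bash
cat >> h.py <<'E'
def guard(lim=6):
    rep(); l=loc(); a=np.arctan2(l['loc'][1],l['loc'][0]); F=l['F']
    raise SystemExit(int(abs(-F[0]*np.sin(a)+F[1]*np.cos(a))>lim))
E
echo 'from h import *; guard()' > g.py
J='python3 -m jog'
python3 -m jog '[0,-0.7,-0.8,0,0,0,1, 0,-0.7,-0.8,0,0,0,1]' >/dev/null && python3 g.py && python3 -m jog '[0,-0.7,-0.8,0,0,0,1, 0,-0.7,-0.8,0,0,0,1]' >/dev/null && python3 g.py && python3 -m jog '[0,-0.7,-0.7,0,0,0,1, 0,-0.7,-0.7,0,0,0,1]'>/dev/null && python3 g.py && python3 -m jog '[0,-0.8,-0.7,0,0,0,1, 0,-0.8,-0.7,0,0,0,1]' >/dev/null && python3 g.py && python3 -m jog '[0,-0.8,-0.7,0,0,0,1, 0,-0.8,-0.7,0,0,0,1]' >/dev/null && python3 g.py
```

```text
{'t': 11.55, 'loc': [-0.0462, 0.0533, 0.1242], 'F': [2.7, 2.6, 8.6], 'w': 0.269} r 0.0705 ang 2.285 Ft -3.7 Fr 0.2
{'t': 11.7167, 'loc': [-0.0469, 0.0526, 0.1242], 'F': [3.4, 2.7, 8.5], 'w': 0.268} r 0.0705 ang 2.299 Ft -4.3 Fr -0.2
{'t': 11.8833, 'loc': [-0.0477, 0.052, 0.1242], 'F': [3.1, 2.8, 8.6], 'w': 0.271} r 0.0706 ang 2.313 Ft -4.2 Fr -0.0
{'t': 12.05, 'loc': [-0.0484, 0.0513, 0.1242], 'F': [2.0, 3.6, 9.1], 'w': 0.266} r 0.0705 ang 2.327 Ft -3.9 Fr 1.2
{'t': 12.2167, 'loc': [-0.0492, 0.0505, 0.1242], 'F': [0.9, 2.5, 9.9], 'w': 0.264} r 0.0705 ang 2.343 Ft -2.4 Fr 1.2
```

```bash
python3 -m jog '[0,-0.8,-0.7,0,0,0,1, 0,-0.8,-0.7,0,0,0,1]' >/dev/null && python3 g.py && python3 -m jog '[0,-0.8,-0.7,0,0,0,1, 0,-0.8,-0.7,0,0,0,1]' >/dev/null && python3 g.py && python3 -m jog '[0,-0.8,-0.7,0,0,0,1, 0,-0.8,-0.7,0,0,0,1]'>/dev/null && python3 g.py && python3 -m jog '[0,-0.8,-0.7,0,0,0,1, 0,-0.8,-0.7,0,0,0,1]' >/dev/null && python3 g.py && python3 -m jog '[0,-0.8,-0.7,0,0,0,1, 0,-0.8,-0.7,0,0,0,1]' >/dev/null && python3 g.py && python3 -m jog '[0,-0.8,-0.7,0,0,0,1, 0,-0.8,-0.7,0,0,0,1]' >/dev/null && python3 g.py
```

```text
{'t': 12.3833, 'loc': [-0.05, 0.0498, 0.1241], 'F': [3.0, 3.6, 10.4], 'w': 0.268} r 0.0706 ang 2.358 Ft -4.7 Fr 0.4
{'t': 12.55, 'loc': [-0.0507, 0.0491, 0.1242], 'F': [2.0, 4.0, 9.0], 'w': 0.269} r 0.0706 ang 2.372 Ft -4.3 Fr 1.3
{'t': 12.7167, 'loc': [-0.0515, 0.0483, 0.1242], 'F': [2.1, 3.2, 10.6], 'w': 0.271} r 0.0706 ang 2.388 Ft -3.8 Fr 0.7
{'t': 12.8833, 'loc': [-0.0522, 0.0475, 0.1241], 'F': [2.1, 2.9, 10.6], 'w': 0.271} r 0.0706 ang 2.403 Ft -3.6 Fr 0.4
{'t': 13.05, 'loc': [-0.0529, 0.0467, 0.1241], 'F': [2.2, 2.7, 10.8], 'w': 0.267} r 0.0706 ang 2.418 Ft -3.5 Fr 0.1
{'t': 13.2167, 'loc': [-0.0536, 0.0459, 0.1242], 'F': [2.2, 3.0, 9.4], 'w': 0.267} r 0.0706 ang 2.433 Ft -3.7 Fr 0.3
```

```bash
python3 -m jog '[-0.5,-0.8,-0.6,0,0,0,1, -0.5,-0.8,-0.6,0,0,0,1]' >/dev/null && python3 g.py && python3 -m jog '[-0.5,-0.8,-0.6,0,0,0,1, -0.5,-0.8,-0.6,0,0,0,1]' >/dev/null && python3 g.py && python3 -m jog '[0,-0.8,-0.6,0,0,0,1, 0,-0.8,-0.6,0,0,0,1]'>/dev/null && python3 g.py && python3 -m jog '[0,-0.8,-0.6,0,0,0,1, 0,-0.8,-0.6,0,0,0,1]' >/dev/null && python3 g.py && python3 -m jog '[0,-0.9,-0.6,0,0,0,1, 0,-0.9,-0.6,0,0,0,1]' >/dev/null && python3 g.py && python3 -m jog '[0,-0.9,-0.6,0,0,0,1, 0,-0.9,-0.6,0,0,0,1]' >/dev/null && python3 g.py
```

```text
{'t': 13.3833, 'loc': [-0.0544, 0.045, 0.1242], 'F': [3.1, 2.3, 7.7], 'w': 0.269} r 0.0706 ang 2.450 Ft -3.7 Fr -0.9
{'t': 13.55, 'loc': [-0.0547, 0.0446, 0.1242], 'F': [6.2, 3.4, 3.8], 'w': 0.268} r 0.0706 ang 2.458 Ft -6.6 Fr -2.7
```

```bash
python3 -m jog '[0,-0.6,-0.5,0,0,0,1, 0,-0.6,-0.5,0,0,0,1, 0,-0.6,-0.5,0,0,0,1]' >/dev/null; python3 g.py; python3 -m jog '[0,-0.6,-0.5,0,0,0,1, 0,-0.6,-0.5,0,0,0,1, 0,-0.6,-0.5,0,0,0,1]' >/dev/null ; python3 g.py
```

```text
{'t': 13.8, 'loc': [-0.0548, 0.0446, 0.1242], 'F': [7.9, 6.5, 3.0], 'w': 0.269} r 0.0707 ang 2.458 Ft -10.0 Fr -2.0
{'t': 14.05, 'loc': [-0.0549, 0.0445, 0.1242], 'F': [9.7, 8.0, 3.0], 'w': 0.267} r 0.0707 ang 2.460 Ft -12.3 Fr -2.5
```

```bash
python3 -m jog '[0,-0.7,-0.6,0,0,0,1, 0,-0.7,-0.6,0,0,0,1, 0,-0.7,-0.6,0,0,0,1, 0,-0.7,-0.6,0,0,0,1]' >/dev/null; python3 g.py; python3 -m jog '[0,0.5,0.4,0,0,0,1, 0,1,0.8,0,0,0,1, 0,1.4,1.1,0,0,0,1, 0,1.4,1.1,0,0,0,1]' >/dev/null ; python3 g.py
```

```text
{'t': 14.3833, 'loc': [-0.0549, 0.0444, 0.1242], 'F': [11.2, 10.7, 2.7], 'w': 0.27} r 0.0706 ang 2.462 Ft -15.4 Fr -2.0
{'t': 14.7167, 'loc': [-0.0548, 0.0445, 0.1242], 'F': [7.4, 5.6, 2.8], 'w': 0.269} r 0.0706 ang 2.460 Ft -9.0 Fr -2.2
```

```bash
python3 -m jog '[0,0.5,0.4,0,0,0,1, 0,0.8,0.6,0,0,0,1, 0,0.8,0.6,0,0,0,1]' >/dev/null ; python3 g.py; python3 -m jog '[0,0,0,0,0,0,-0.2, 0,0,0,0,0,0,-0.2, 0,0,0,0,0,0,-0.2, 0,0,0,0,0,0,-0.2, 0,0,0,0,0,0,-0.2]' >/dev/null; python3 -c "
from h import *
rep()"
```

```text
{'t': 14.9667, 'loc': [-0.0547, 0.0446, 0.1242], 'F': [5.5, 2.6, 3.5], 'w': 0.264} r 0.0706 ang 2.458 Ft -5.5 Fr -2.6
{'t': 15.3833, 'loc': [-0.0568, 0.0443, 0.1233], 'F': [-0.9, -0.4, -0.8], 'w': 0.598} r 0.0720 ang 2.479 Ft 0.9 Fr 0.5
```

```bash
python3 -m jog '[-25,0,0,0,0,0,-0.2, -55,0,0,0,0,0,-0.2, -85,0,0,0,0,0,-0.2, -85,-25,24,0,0,0,0, -85,-53,51,0,0,0,0.3, -85,-80,77,0,0,0,0.3, -85,-108,103,0,0,0,0.3, -85,-135,130,0,0,0,0.3, -85,-152,146,0,0,0,0.3, -85,-152,146,0,0,0,0.3, -85,-152,146,0,0,0,0.3]' >/dev/null
python3 - <<'E'
from h import *
rep()
w=read_camera('wrist'); save(w,'w5'); p=read_camera('top'); q=read_camera('scene'); save(p,'top2');save(q,'scene2')
print(to_tool((.089,-.108),.094,0))
cv2.imwrite('pics/w5v.png',np.hstack([cv2.cvtColor(w['img'],cv2.COLOR_RGB2BGR)[80:380,130:430], cv2.resize(cv2.cvtColor(q['img'],cv2.COLOR_RGB2BGR)[150:270,220:340],(300,300),interpolation=cv2.INTER_CUBIC)]))
E
```

```text
{'t': 16.3, 'loc': [0.0887, -0.1094, 0.2071], 'F': [-0.3, 1.0, 0.3], 'w': 0.35} r 0.1408 ang -0.890 Ft 0.4 Fr -1.0
[[114.6, -0.3, 1.3], [0.6292, -0.118, 0.094], [-0.34, -0.06, -0.04]]
```

View pics/w5v.png

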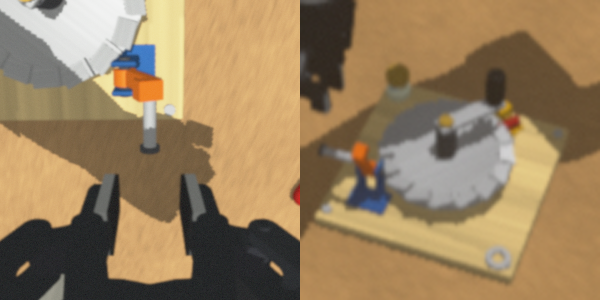

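```bash
python3 -m jog '[35,0.5,0.5,0,0,0,0.3, 70,0.5,0.5,0,0,0,0.3, 95,0.5,0.5,0,0,0,0.3, 108,0.5,0.5,0,0,0,0.3, 113,0.5,0.5,0,0,0,0.3, 113,0.5,0.5,0,0,0,0.3, 113,0.5,0.5,0,0,0,0.3]' >/dev/null
python3 - <<'E'
from h import *
rep(); w=read_camera('wrist'); cv2.imwrite('pics/w6.png',cv2.resize(cv2.cvtColor(w['img'],cv2.COLOR_RGB2BGR)[120:320,150:410],None,fx=2,fy=2))
E
```

```text
{'t': 17.0333, 'loc': [0.0894, -0.1081, 0.097], 'F': [0.6, 1.0, 0.7], 'w': 0.351} r 0.1403 ang -0.880 Ft 1.1 Fr -0.4
```

View pics/w6.png

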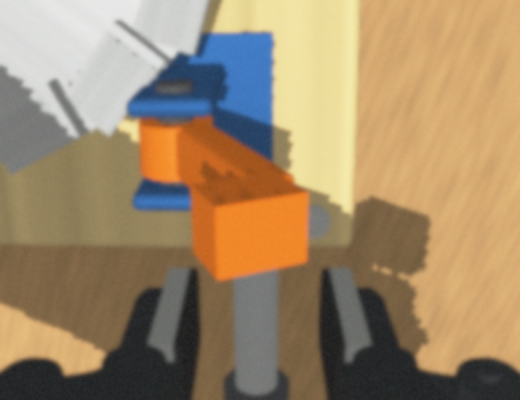

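```bash
python3 -m jog '[2,0,-0.8,0,0,0,0.3, 2,0,-0.8,0,0,0,1, 2,0,-0.8,0,0,0,1, 2,0,-0.8,0,0,0,1, 2,0,-0.8,0,0,0,1, 2,0,-0.8,0,0,0,1]' >/dev/null
python3 - <<'E'
from h import *
rep()
f0=2.067
for f in [1.95,1.82,1.7,1.57,1.45,1.32,1.2,1.07,.95,.82,.7,.57,.45,.35,.3]: print(f,(45*np.array([-(np.sin(f)-np.sin(f0)),-(np.cos(f)-np.cos(f0))])).round(1))
E
```

```text
{'t': 17.5833, 'loc': [0.0887, -0.1086, 0.0947], 'F': [-2.9, 0.7, 6.3], 'w': 0.088} r 0.1402 ang -0.886 Ft -1.8 Fr -2.4
1.95 [-2.2 -4.8]
1.82 [ -4.  -10.3]
1.7 [ -5.1 -15.6]
1.57 [ -5.4 -21.5]
1.45 [ -5.1 -26.8]
1.32 [ -4.  -32.6]
1.2 [ -2.4 -37.7]
1.07 [  0.1 -43. ]
0.95 [  3.  -47.6]
0.82 [  6.7 -52.1]
0.7 [ 10.6 -55.8]
0.57 [ 15.3 -59.3]
0.45 [ 20.  -61.9]
0.35 [ 24.1 -63.7]
0.3 [ 26.3 -64.4]
```

Swing back along the same arc (first to upright, checking forces).

```bash
python3 -m jog '[-1.1,0,-2.4,0,0,0,1, -2.2,0,-4.8,0,0,0,1, -3.2,0,-7.5,0,0,0,1, -4,0,-10.3,0,0,0,1, -5.1,0,-15.6,0,0,0,1, -5.1,0,-15.6,0,0,0,1]' >/dev/null; python3 -c "
from h import *
rep()"; python3 -m jog '[-0.3,0,-5.9,0,0,0,1, 0,0,-11.2,0,0,0,1, 1.1,0,-17,0,0,0,1, 1.1,0,-17,0,0,0,1]' >/dev/null; python3 -c "
from h import *
rep()"
```

```text
{'t': 18.0833, 'loc': [0.0754, -0.1087, 0.1004], 'F': [6.1, 1.2, 3.4], 'w': 0.092} r 0.1323 ang -0.964 Ft 5.7 Fr 2.5
{'t': 18.4167, 'loc': [0.0582, -0.1088, 0.1005], 'F': [4.4, 2.0, 10.2], 'w': 0.092} r 0.1234 ang -1.080 Ft 4.8 Fr 0.3
```

```bash
python3 -m jog '[1,0,-5.1,0,0,0,1, 3.5,0,-10.4,0,0,0,1, 6.4,0,-15,0,0,0,1, 10.1,0,-19.5,0,0,0,1, 14,0,-23.2,0,0,0,1, 14,0,-23.2,0,0,0,1]' >/dev/null; python3 -c "
from h import *
rep()"; python3 -m jog '[2.3,0,-1.9,0,0,0,1, 4.7,0,-3.5,0,0,0,1, 7,0,-4.9,0,0,0,1, 9.4,0,-6.1,0,0,0,1, 9.4,0,-6.1,0,0,0,1]' >/dev/null; python3 -c "
from h import *
rep()"
```

```text
{'t': 18.9167, 'loc': [0.0324, -0.1086, 0.083], 'F': [2.9, -3.4, -2.4], 'w': 0.088} r 0.1133 ang -1.281 Ft 1.8 Fr 4.1
{'t': 19.3333, 'loc': [0.0269, -0.1087, 0.0738], 'F': [3.9, -4.2, -2.0], 'w': 0.09} r 0.1120 ang -1.328 Ft 2.8 Fr 5.0
```

```bash
echo 'from h import *
rep(); raise SystemExit(int(loc()["F"][2]>3.5))' > gz.py
python3 -m jog '[2.4,0,-1,0,0,0,1, 4.7,0,-1.9,0,0,0,1, 7.1,0,-2.7,0,0,0,1, 7.1,0,-2.7,0,0,0,1]' >/dev/null; python3 gz.py && python3 -m jog '[1,0,-0.3,0,0,0,1, 1,0,-0.3,0,0,0,1]' >/dev/null && python3 gz.py && python3 -m jog '[1,0,-0.2,0,0,0,1, 1,0,-0.2,0,0,0,1]' >/dev/null && python3 gz.py && python3 -m jog '[1,0,-0.2,0,0,0,1, 1,0,-0.2,0,0,0,1]' >/dev/null && python3 gz.py
```

```text
{'t': 19.6667, 'loc': [0.0242, -0.1085, 0.0665], 'F': [4.6, -3.9, -2.3], 'w': 0.091} r 0.1112 ang -1.351 Ft 3.6 Fr 4.8
{'t': 19.8333, 'loc': [0.0239, -0.1086, 0.0657], 'F': [4.4, -4.9, -1.4], 'w': 0.087} r 0.1112 ang -1.354 Ft 3.2 Fr 5.7
{'t': 20.0, 'loc': [0.0237, -0.1085, 0.0649], 'F': [5.2, -4.3, 0.2], 'w': 0.091} r 0.1111 ang -1.356 Ft 4.2 Fr 5.3
{'t': 20.1667, 'loc': [0.0236, -0.1086, 0.0642], 'F': [4.0, -4.3, 1.9], 'w': 0.091} r 0.1111 ang -1.357 Ft 3.0 Fr 5.1
```

```bash
python3 -m jog '[1,0,-0.1,0,0,0,1, 1,0,-0.1,0,0,0,1]' >/dev/null; python3 gz.py && python3 -m jog '[1,0,-0.1,0,0,0,1, 1,0,-0.1,0,0,0,1]' >/dev/null && python3 gz.py
```

```text
{'t': 20.3333, 'loc': [0.0234, -0.1086, 0.0634], 'F': [2.9, -4.6, 3.2], 'w': 0.091} r 0.1111 ang -1.359 Ft 1.9 Fr 5.1
{'t': 20.5, 'loc': [0.0232, -0.1086, 0.0627], 'F': [2.2, -4.4, 4.0], 'w': 0.091} r 0.1111 ang -1.360 Ft 1.2 Fr 4.8
```

```bash
python3 -m jog '[0,0,0,0,0,0,0.3, 0,0,0,0,0,0,0.3, 0,0,0,0,0,0,0.3, 0,0,0,0,0,0,0.3, 0,0,0,0,0,0,0.3]' >/dev/null
python3 - <<'E'
from h import *
rep(); w=read_camera('wrist'); cv2.imwrite('pics/w7.png',cv2.resize(cv2.cvtColor(w['img'],cv2.COLOR_RGB2BGR)[120:320,150:410],None,fx=2,fy=2))
E
```

```text
{'t': 20.9167, 'loc': [0.0221, -0.107, 0.0614], 'F': [-0.1, 0.1, -1.0], 'w': 0.35} r 0.1093 ang -1.367 Ft -0.1 Fr -0.1
```

View pics/w7.png

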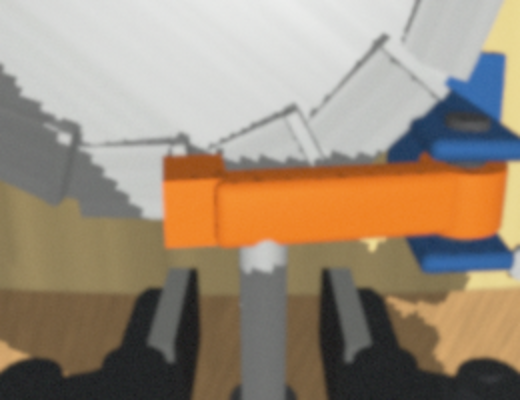

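```bash
python3 -m jog '[-30,0,0,0,0,0,0.3, -65,0,0,0,0,0,0.3, -100,0,0,0,0,0,0.3, -140,0,0,0,0,0,0.3, -150,-40,-10,0,0,0,0.3, -150,-80,-40,0,0,0,0.3, -150,-110,-75,0,0,0,0.3, -150,-140,-110,0,0,0,0.3, -150,-140,-110,0,0,0,0.3, -150,-140,-110,0,0,0,0.3]' >/dev/null
python3 - <<'E'
from h import *
rep(); p=read_camera('top'); q=read_camera('scene')
f=lambda p,a,b,c,d:cv2.resize(cv2.cvtColor(p['img'],cv2.COLOR_RGB2BGR)[a:b,c:d],(400,400),interpolation=cv2.INTER_CUBIC)
cv2.imwrite('pics/fin.png',np.hstack([f(p,165,305,230,370),f(q,150,270,225,345)]))
for n in ['bolts_jar','spare_washer','wine','spanner','mug','engine_oil']: print(n,[np.round(x['xyz'],3).tolist() for x in search_frame(p,n)[:1]])
E
```

```text
{'t': 21.8, 'loc': [-0.0913, -0.2498, 0.2118], 'F': [0.3, 0.5, 0.2], 'w': 0.351} r 0.2660 ang -1.921 Ft 0.1 Fr -0.6
bolts_jar [[0.447, -0.182, 0.065]]
spare_washer [[0.573, 0.091, 0.025]]
wine [[0.586, -0.396, 0.148]]
spanner [[0.408, -0.359, 0.006]]
mug [[0.381, 0.448, 0.052]]
engine_oil [[0.647, 0.416, 0.126]]
```

View pics/fin.png

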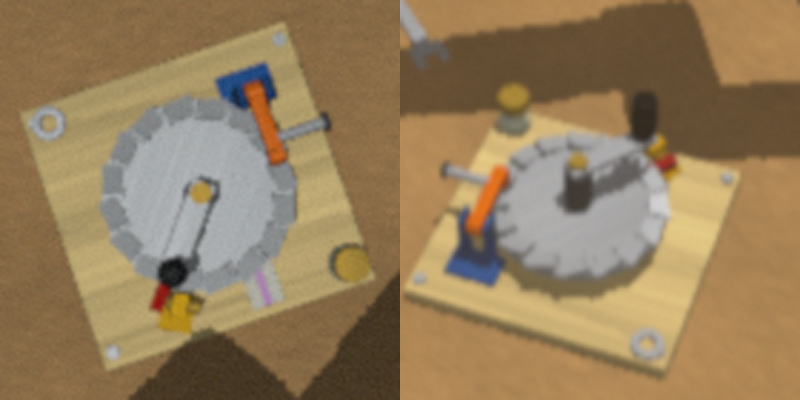

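Run:
```python
from h import *
import workcell
p=read_camera('top'); P=ray(p,230+172*.35-.3,165+270*.35-.3,.166); d=P[:2]-Q[:2]; c,s=np.cos(Q[2]),np.sin(Q[2]); l=[c*d[0]+s*d[1],-s*d[0]+c*d[1]]
print('knob',np.round(l,4),np.hypot(*l),np.arctan2(l[1],l[0])); print(workcell.finish_job())
```

```text
knob [-0.051   0.0439] 0.06727051419283413 2.430428043557523
the job is handed in; nothing more can be done
None
```

The winch is backed off and locked, and I handed the job in at about 22 s of the 72 s allowed.

- **Pawl up:** I pinched the pin, swung the pawl about 2 rad over and let go. A wrist picture showed it resting parked.
- **Drum:** I led the knob round from about 0.90 rad. Turning it took a steady 3 to 4 N until the lug met the screw at about 2.46 rad. There the knob stopped moving while the force rose. I pressed to 15 N at the knob, eased back to about 5 N still pushing towards the screw, and let go.
- **Pawl down:** I regripped the pin, swung the pawl back and let go just above the teeth, with at most about 4 N upward on the tool. The wrist picture then showed it lying on the teeth much as at the start.

**Last checks:**
- The final top and scene pictures show the pawl down and the lug at the yellow stop. The jar and washer are in place.
- The wine, mug and oil read within about 1 cm of their first readings, with no contact felt on the moves between.
- The spanner read about 45 mm from its first reading. I put that down to the arm partly hiding it from the top camera and did not measure it again; the arm never went near it.
- The last top picture put the crank at 2.43 rad, against 2.46 felt at contact. At the knob that is about 2 mm, within the camera's error. So contact after letting go rests on the feel at the screw and the drag holding the drum; I did not feel for it again.

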